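Chock a free-running mower blade and tighten its wing nut

TASK

The mower blade on the balancing stand is only loosely clamped. Tighten its wing nut fully home (clockwise): the spindle runs freely, so first lay the oak block flat and fully into the stand's chock bracket so that it holds the blade against turning. Afterwards take the block out again and lay it flat where it was on the bench, so that the blade can spin for its balance check, leaving the nut tight and all the other things where they lie.

Things in the scene. Friction and masses are not known exactly. Their poses are not given: they have to be found in the camera images.
- oak_block_center (a point): plain oak packing block, 44 wide (x) x 85 long (y) x 38 mm high (z), about 0.12 kg, lying flat on the bench right of the stand, in either of two places. This point is its very centre, 19 mm above its underside; its y axis runs along the length. It can be gripped across the 44 mm width only
- chock_seat (a point): where the oak block's centre belongs in the stand's chock bracket, a U-shaped pocket of grey plate, open at the top and towards the spindle. The point is 19 mm above the 8 mm foot plate, 27 mm above the bench. Its x axis points along the pocket to the spindle axis, 122 mm away, z up. The block's length lies along x; its outer end is then about 2 mm short of the pocket's end plate
- chock_mouth (a point): centre of the bracket's open inner end, between its two cheeks, 44 mm above the bench; axes as chock_seat. The cheeks reach 42 mm outward from here, are 49 mm apart, upright to 34 mm and flared outward above that to 45 mm (73 mm wide over all, 65 mm clear at the top). Inward of here the inner half of a seated block stands free in the path of the blade's tip and can be gripped from above
- spindle (a point): point on the upright spindle axis of the balancing stand, at the blade's mid-plane, 32 mm above the bench; fixed to the stand, which is screwed to the bench. Its x axis points straight away from the chock bracket. Round foot plate 112 mm across, 8 mm thick, with a 72 mm wide tongue to the bracket; bearing housing 68 mm across, up to 25 mm
- blade_mid (a point): centre of the mower blade: a level flat steel bar 236 mm long (118 mm each side of the axis), 42 mm wide, 30 to 34 mm above the bench (small lift wings up to 41 mm), both arms alike. Its x axis runs along the blade and turns with it. Blade and spindle run in ball bearings, with only 0.03 N m of drag, and stay where they are left
- blade (a joint): angle of the blade relative to the stand, rad, anticlockwise from above positive; at 0 (and pi, -pi) one arm lies straight over the chock bracket, where the oak block goes. Starts anywhere from -1.5 to 1.5. With the block in the bracket, the blade turning clockwise is stopped by it at about +0.4 (other arm: 0.4 - pi)
- wing_nut_grip (a point): black wing nut on the spindle above the blade: an upright flat bar 76 mm long, 14 mm thick (round lobes 18 mm thick at both ends), 44 to 70 mm above the bench. This point is on the spindle axis, 61 mm above the bench; its x axis runs along the bar, z up. Grip it across the 14 mm thickness at the middle, with the fingertips above 36 mm, clear of the blade
- wing_nut (a joint): how far the nut is tightened relative to the blade, rad; grows as it is turned clockwise from above with the blade held. Starts from 0.2 to 0.7; at 2.2 it is fully home on a hard stop. It takes 0.30 N m to turn on its thread either way, ten times the spindle's drag: with the blade free, turning the nut either way carries the blade round and hardly changes this value
- dressing_stone: a black dressing stone, 24 x 95 x 24 mm bar, lookalike in size of the oak block but thinner and dark; origin at the centre of its underside, y axis along its length. Bystander: leave alone
- grease_tin: round grey grease tin, 70 mm across, 42 mm high; origin at the centre of its underside. Bystander: leave alone
- spanner: combination spanner, 41 x 229 x 6 mm, flat on the bench beside the stand's foot, partly below the blade's sweep; origin at its centre on the bench, y along it. Bystander: leave alone
- pliers: pliers, 64 x 187 x 12 mm, flat on the bench on the other side of the stand's foot, partly below the blade's sweep; origin at the centre of the underside, y along them. Bystander: leave alone
- drill_box: dark green steel drill case, 76 x 128 x 32 mm, at the back; origin at the centre of its underside. Bystander: leave alone
- dust_brush: bench brush with wooden handle, 34 x 180 x 45 mm, on the right; origin at the centre of its underside, y along it. Bystander: leave alone
- screwdriver: screwdriver with black grip, 28 x 205 x 25 mm, left front; origin at the centre of its underside, y along it. Bystander: leave alone

How it is judged (in metres and radians):
On the way, in this order (a step that is already met when the one before it is completed fails the run):
1. the oak block lies in the chock bracket, fully down on the plate (horizontal distance between oak_block_center and chock_seat below 0.025 m and x of oak_block_center in the frame of chock_seat below 0.02 m and angle between the y axis of oak_block_center and the x axis of chock_seat, either way round below 0.3 rad and height (world z) of oak_block_center below 0.034 m and angle between oak_block_center's own z axis and vertical below 0.12 rad), for 0.2 s.
2. the wing nut is tightened fully home while the block lies in the bracket (all of step 1 and value of joint wing_nut above 2.05 rad), for 0.2 s.
At the end, for the whole second after the job is handed in: the wing nut is home (2.05 rad or more of 2.2), the oak block lies flat and still on the bench within 60 mm of where it started, and the blade is at rest (value of joint wing_nut above 2.05 rad and distance of oak_block_center from where it was at the start of the episode below 0.06 m and height (world z) of oak_block_center between 0.014 and 0.025 m and angle between oak_block_center's own z axis and vertical below 0.1 rad and velocity of joint blade between -0.1 and 0.1 rad/s); the robot touches nothing.
It fails at once if a bystander is disturbed (moved more than 30 mm) (distance of any of dressing_stone, grease_tin, spanner, pliers, drill_box, dust_brush, screwdriver from where it was at the start of the episode above 0.03 m).
It also fails if it takes over 72 s, if anything falls off the work surface, if the arm or the gripper's body presses on something with over 40 N, if the wrist force passes 120 N, or if a joint passes its speed limit or range.

ROBOT

A 6-joint arm with a two-finger parallel gripper is mounted at the origin on a cart in front of the work surface, level with it; the furniture and walls round the work are solid. World frame = base frame: x ahead of the robot, y to its left, z up, the work surface at z = 0. Lengths are in m, angles in degrees, forces in N, time in s.
With the tool pointing down it reaches from about 0.4 to 0.825 m from the base axis. Payload 7 kg.
Tool frame: the origin (TCP) lies at the very end of the fingers, on their centre line; the grasp point (between the pads) lies hold_point_z behind it (hold_point_z is the distance from the TCP to the grasp point, in m); z points along the fingers, y is the direction in which the jaws open and shut (so a half turn about z gives the same grasp; the last joint's range is limited). The gripper opens to 88 mm and grips with 3 to 60 N. Pads are 19 mm wide; open, the fingers measure 130 mm over their backs; the gripper's body (78 mm by 193 mm) begins 47 mm behind the grasp point.
Start: joints at [-54.654, 20.546, 0.682, 0, -70.136, -16.507], TCP at [0.218, -0.639, 0.227] pointing down, gripper open.
Joint ranges: [-176.03, 176.03], [-82.01, 121.73], [-58.28, 71.71], [-173.87, 95.51], [-174.79, -0.11], [-173.66, 173.66]. Speed limits (degrees/s): [136.94, 136.94, 172.46, 180, 180, 180].

INTERFACE

Orientations are given as [roll, pitch, yaw] about the fixed x, y, z axes, in that order (R = Rz(yaw) Ry(pitch) Rx(roll)).
In Python, from plant import get_obs, snapshot, close_job, hold_point_z gives the robot as it stands. The module is installed in compiled form; this text tells all that it offers.
- The arm moves only by the tool jog_arm, never from a script. Its argument "commands" is a list of rows, each a list of 4 numbers: the shift along the world's x, y, z in mm, then the turn about the world's z in degrees. In form: [[x, y, z, turn], ...]. A call has exactly 10 rows; each row shifts and turns the commanded pose from where the row before left it; what a row does not reach is not made up. A row lasts 1/12 s, in which the tool goes at most 41.7 mm and 7.16 degrees, less where a joint would pass 70% of its speed; a pose out of reach is approached as far as the arm can. A call is refused whole if a number of a shift passes 41.7 or a number of a turn 7.16, either way. A call with a gripper value outside its range is refused whole. "fingers" is the finger opening in mm, from 0 to 87.6, set as the call begins (left out, the last holds). The fingers move at their own pace and stop on an object; the grip force is fixed at half the most. Time passes only in rows, so rows that do not move let the fingers close, or fill a call up. It gives the time, the measured TCP pose, the force and the opening at its end, in the units of the state.
- get_obs(): the state, without advancing time (a new reading comes with each control period).
- snapshot(name): name is "side" or "top"; returns a dict with "image" (400x640x3 uint8, red, green, blue), "fov_y" (degrees; the focal length in pixels is half the picture's height over the tangent of half this angle, whatever the lens; pixels are square), "cx", "cy" (the principal point, pixels), "rvec" (rotation vector, rad) and "tvec" (3), from world to camera coordinates, as OpenCV has them. Camera axes: x right, y down, z forward; pixel columns grow to the right and rows downward; lengths in m; the calibration is good to about 2 mm. A picture is of the moment at which its call begins. There is no depth.
- close_job(): hands the job in, once; it reports no verdict.
The state is a dict: "clock": time; "joint_pos": joint angles; "qvel": joint speeds; "tau": joint torques, N m; "tool_pos": TCP position; "orientation": TCP orientation; "force": force on the tool from outside, world axes, zero at the start; "moment": the same for the moment, N m; "opening": finger opening in m.
Only numpy, scipy, OpenCV 4.12 (cv2) and the standard library are available. Lean on these libraries where they do the work, as an engineer would, in place of code of your own. Each camera call takes 0.05 s, during which the arm holds its last target.

## Working session

There is one attempt and no reset: what is moved stays moved. The work goes in short steps, Python scripts to look and compute and a tool call to move; the robot and the scene stay as the last step left them, time stands still between calls to the robot, and variables do not carry over. Pictures are saved under pics/ and viewed, and the job is handed in when it is done.

Besides the shell and the picture viewer there is one more tool, called after "Emit:" by a JSON object that holds its "method" and its "body", one argument or row to a line. jog_arm: Moves the arm, as the interface text tells. Its arguments: {"type":"object","properties":{"commands":{"type":"array","items":{"type":"array","items":{"type":"number"}}},"fingers":{"type":"number"}},"required":["commands"]}

```bash
mkdir -p pics; cat > h.py <<'E'
import numpy as np, cv2
from plant import get_obs, snapshot, close_job, hold_point_z
def cam(s):
    h=s["image"].shape[0]; f=h/2/np.tan(np.radians(s["fov_y"])/2)
    K=np.array([[f,0,s["cx"]],[0,f,s["cy"]],[0,0,1]]); R=cv2.Rodrigues(np.array(s["rvec"],float))[0]
    return K,R,np.array(s["tvec"],float).reshape(3)
def ray(s,px,z):
    K,R,t=cam(s); px=np.atleast_2d(px).astype(float)
    d=(R.T@np.linalg.inv(K)@np.c_[px,np.ones(len(px))].T).T; c=-R.T@t
    return c+d*((z-c[2])/d[:,2])[:,None]
def proj(s,P):
    K,R,t=cam(s); q=(K@(R@np.atleast_2d(P).T+t[:,None])).T; return q[:,:2]/q[:,2:]
def save(s,n,crop=None,k=1):
    im=s["image"][:,:,::-1]
    if crop: a,b,c,d=crop; im=im[b:d,a:c]
    cv2.imwrite("pics/"+n,cv2.resize(im,None,fx=k,fy=k,interpolation=cv2.INTER_CUBIC))
E
python3 - <<'E'
from h import *
import pickle
for n in("side","top"):
    s=snapshot(n); save(s,n+"0.png",k=1.25); pickle.dump(s,open(n+"0.pkl","wb")); K,R,t=cam(s); print(n,K[0,0],-R.T@t, R[2], s["cx"],s["cy"])
print(hold_point_z if not callable(hold_point_z) else hold_point_z(), get_obs())
E
```

```text
side 488.525577231541 [ 0.98463681 -0.67236033  1.09694547] [-0.33624914  0.50650952 -0.79396764] 320.4560829301577 204.11810050400138
top 421.4598275101326 [ 0.37470177 -0.02014762  1.28045191] [ 0.14830211 -0.00338365 -0.98893631] 323.8575092446888 201.27189841159753
0.0188 {'clock': 0.1, 'joint_pos': array([-5.46533269e+01,  2.05880156e+01,  6.37870494e-01, -1.58057495e-02,
       -7.01350648e+01, -1.65072270e+01]), 'qvel': array([-0.05856701, -0.2057536 ,  0.12570563,  0.118994  ,  0.00537723,
       -0.05866459]), 'tau': array([-4.00059638e-03, -5.84163845e+01,  2.93751705e+01,  7.01570928e+00,
        1.01038237e-02, -5.39826624e-05]), 'tool_pos': array([ 0.21779395, -0.63843552,  0.22570596]), 'orientation': array([ 1.79914080e+02, -9.96650515e-03, -1.61165928e+02]), 'force': array([ 0.17932413, -0.47033642, -0.94455632]), 'moment': array([-0.00760809, -0.01165083,  0.00530971]), 'opening': 0.08769196104628503}
```

View pics/side0.png

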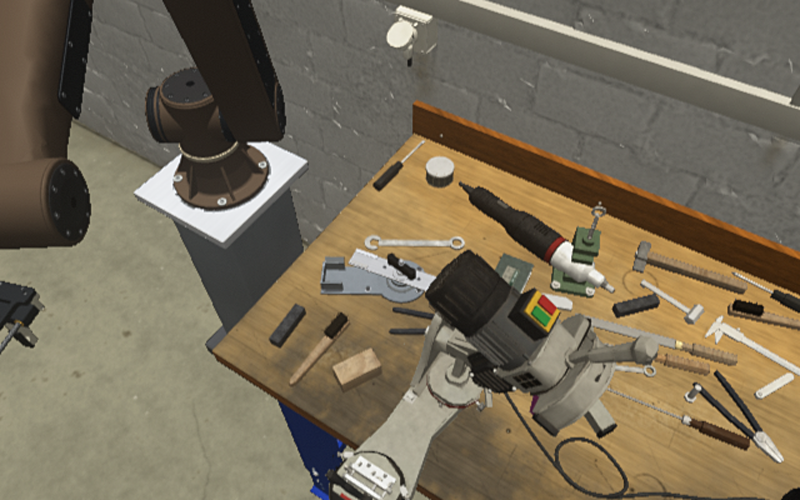

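View pics/top0.png

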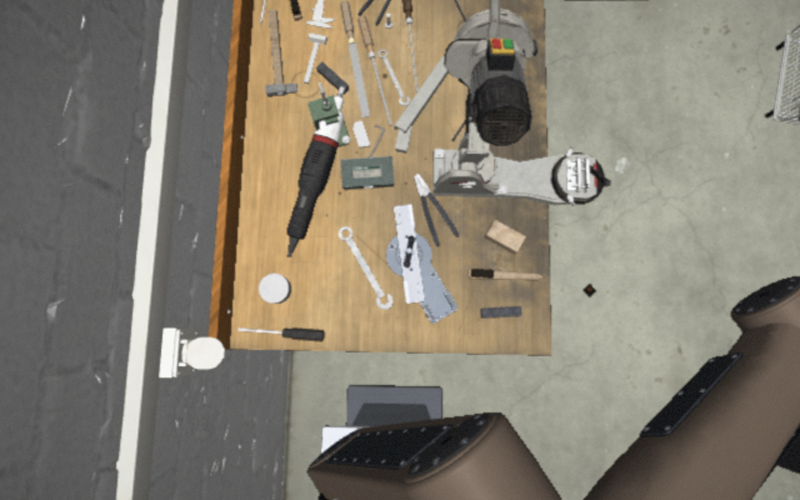

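```bash
python3 - <<'E'
from h import *
import pickle
s=pickle.load(open("top0.pkl","rb")); save(s,"topc.png",(290,130,450,270),5)
s=pickle.load(open("side0.pkl","rb")); save(s,"sidec.png",(210,180,370,320),5)
E
```

```text
(no output)
```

View pics/topc.png

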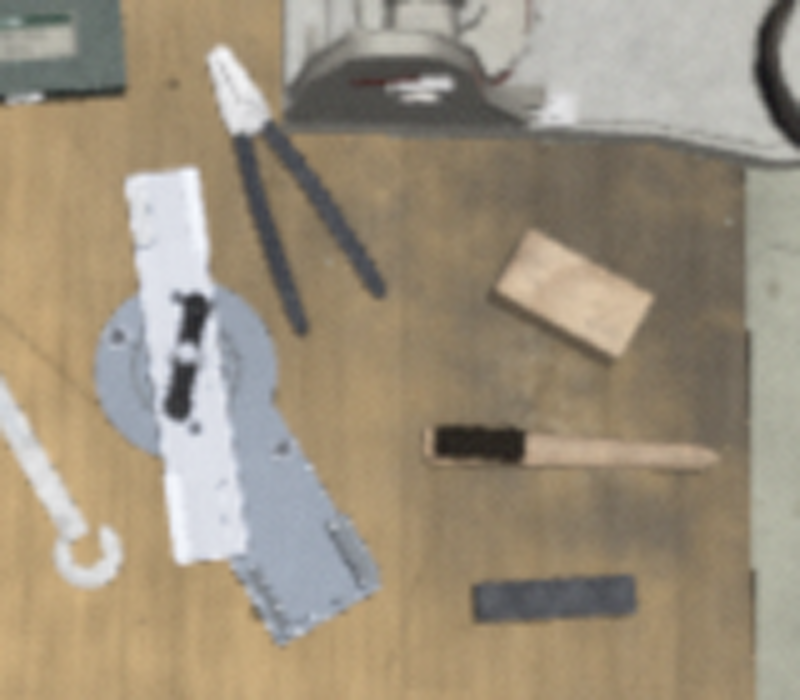

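View pics/sidec.png

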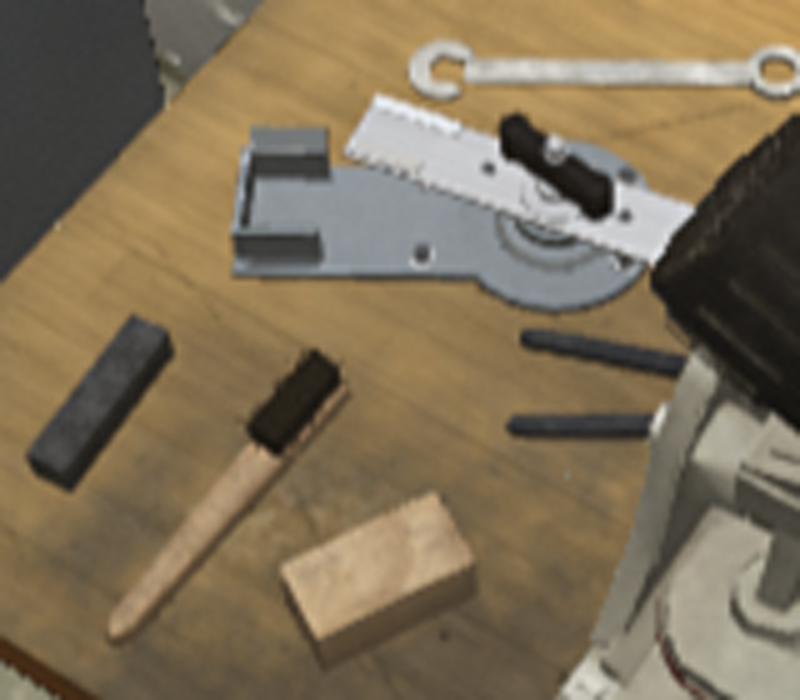

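```bash
cat > m.py <<'E'
from h import *
import pickle
T=pickle.load(open("top0.pkl","rb")); S=pickle.load(open("side0.pkl","rb"))
t=lambda p:np.array(p,float)/5+[290,130]-0.4
q=lambda p:np.array(p,float)/5+[210,180]-0.4
def blk(s,c):
    P=ray(s,c,0.038)[:,:2]; m=P.mean(0)
    e=[P[(i+1)%4]-P[i] for i in range(4)]; L=(e[0]-e[2])/2; W=(e[1]-e[3])/2
    print("blk",m,"L",np.linalg.norm(L),"W",np.linalg.norm(W),"yaw",np.degrees(np.arctan2(L[1],L[0])))
blk(T,t([(533,230),(655,297),(617,356),(500,288)])); blk(S,q([(282,572),(432,493),(474,563),(322,640)]))
# block mask top
for s,box in((T,(385,170,425,205)),(S,(262,275,310,315))):
    hsv=cv2.cvtColor(s["image"],cv2.COLOR_RGB2HSV); a,b,c,d=box; print(hsv[(b+d)//2,(a+c)//2], hsv[b+2,a+2])
print("nut T",ray(T,t([(195,302),(178,410),(187,356)]),0.07)[:,:2])
print("nut S",ray(S,q([(513,122),(602,208),(557,165)]),0.07)[:,:2])
print("blade T",ray(T,t([(127,177),(200,170),(246,552),(176,563)]),0.034)[:,:2])
print("blade S near end",ray(S,q([(377,95),(345,153)]),0.034)[:,:2])
print("brk T outer base/top",ray(T,t([(280,643),(381,580)]),0.045)[:,:2], ray(T,t([(280,643),(381,580)]),0.034)[:,:2])
print("brk S top corners of cheeks: left out,in; right out,in",ray(S,q([(252,128),(328,128),(235,236),(320,236)]),0.045)[:,:2])
print("plate S corner",ray(S,q([(233,276),(476,278)]),0.008)[:,:2])
# disc
print("disc T l,r,top",ray(T,t([(97,370),(277,370)]),0.008)[:,:2])
E
python3 m.py
python3 - <<'E'
from h import *
import pickle
T=pickle.load(open("top0.pkl","rb"))
save(T,"topb.png",(330,200,375,265),9); save(T,"topd.png",(300,155,360,225),8)
E
```

```text
blk [ 0.60604928 -0.26635807] L 0.08165682036674049 W 0.042082869656252034 yaw -119.01085871663328
blk [ 0.60912976 -0.26751157] L 0.08169762616910968 W 0.042476554419156 yaw 62.708543222129364
[ 17  57 209] [ 18  70 134]
[ 18  83 185] [ 18 100 107]
nut T [[ 0.58974667 -0.03744121]
 [ 0.52609226 -0.02878641]
 [ 0.55780256 -0.03338751]]
nut S [[ 0.53097717 -0.02850959]
 [ 0.60047661 -0.05085272]
 [ 0.5659776  -0.0399718 ]]
blade T [[ 0.67212954  0.00466839]
 [ 0.67744239 -0.0394729 ]
 [ 0.44703545 -0.07083798]
 [ 0.43971472 -0.02966606]]
blade S near end [[ 0.44095315 -0.03019188]
 [ 0.44929587 -0.07223371]]
brk T outer base/top [[ 0.39405183 -0.09094789]
 [ 0.43171832 -0.14947971]] [[ 0.39422412 -0.09157827]
 [ 0.43222597 -0.15063124]]
brk S top corners of cheeks: left out,in; right out,in [[ 0.40215545 -0.09151682]
 [ 0.43714607 -0.06957685]
 [ 0.43756752 -0.15342589]
 [ 0.47540379 -0.1296568 ]]
plate S corner [[ 0.43325894 -0.15663002]
 [ 0.54447571 -0.08823648]]
disc T l,r,top [[ 0.55737881  0.02065467]
 [ 0.55971039 -0.08914821]]
```

View pics/topb.png

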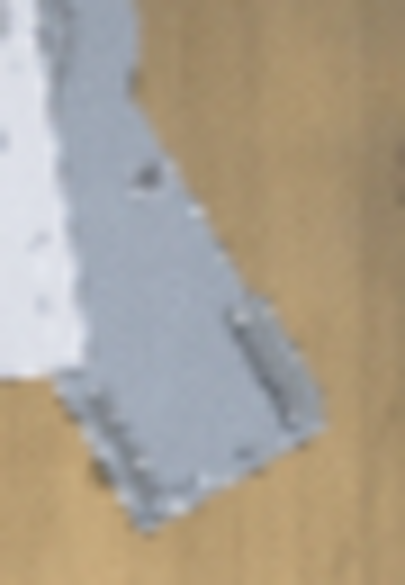

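View pics/topd.png

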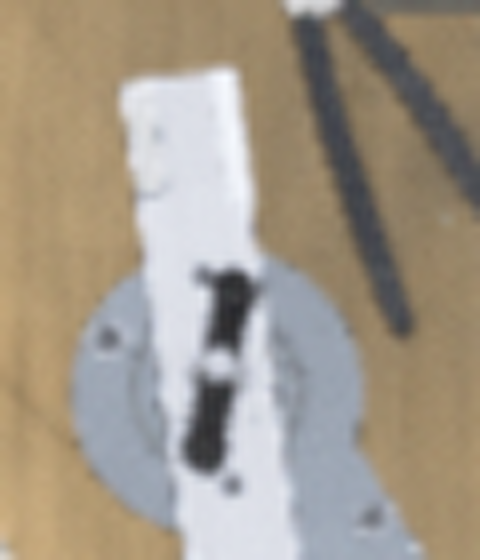

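```bash
cat >> m.py <<'E'
print('----')
P=t([(285,125),(400,135),(530,130),(640,135),(745,160)])
for z in (0,0.03,0.1): print(z,ray(T,P,z)[:,:2].round(3).tolist())
# motor/fan parts: full coords from 1.25 scale
a=np.array([[480,120],[525,140],[575,205],[605,180],[440,190]])/1.25
for z in (0.1,0.2,0.3): print(z,ray(T,a,z)[:,:2].round(3).tolist())
b=np.array([[427,290],[470,385],[335,480],[430,350]])/1.25
for z in (0.,0.1,0.2,0.3): print(z,ray(S,b,z)[:,:2].round(3).tolist())
# green button triangulate
KT,RT,tT=cam(T);KS,RS,tS=cam(S)
def tri(pt,ps):
    X=cv2.triangulatePoints(KT@np.c_[RT,tT],KS@np.c_[RS,tS],np.array(pt,float).reshape(2,1),np.array(ps,float).reshape(2,1));return (X[:3]/X[3]).ravel()
print("tri", tri((496/1.25,60/1.25),(528/1.25,318/1.25)))
print("nut mid",tri(t((187,354)),q((556,150))))
E
python3 m.py | sed '1,/----/d'
python3 - <<'E'
from h import *
import pickle
T=pickle.load(open("top0.pkl","rb"));save(T,"topsaw.png",(320,0,500,240),3.2)
E
```

```text
0 [[0.716, -0.093], [0.711, -0.165], [0.716, -0.246], [0.714, -0.315], [0.7, -0.38]]
0.03 [[0.708, -0.091], [0.703, -0.161], [0.708, -0.241], [0.706, -0.308], [0.692, -0.372]]
0.1 [[0.689, -0.087], [0.685, -0.153], [0.689, -0.228], [0.688, -0.292], [0.674, -0.352]]
0.1 [[0.869, -0.195], [0.822, -0.3], [0.668, -0.414], [0.729, -0.485], [0.697, -0.102]]
0.2 [[0.827, -0.18], [0.784, -0.277], [0.644, -0.38], [0.699, -0.445], [0.67, -0.095]]
0.3 [[0.785, -0.165], [0.746, -0.253], [0.619, -0.347], [0.669, -0.406], [0.642, -0.088]]
0.0 [[0.62, -0.022], [0.806, -0.168], [0.692, -0.456], [0.701, -0.144]]
0.1 [[0.653, -0.081], [0.822, -0.214], [0.718, -0.475], [0.727, -0.192]]
0.2 [[0.686, -0.141], [0.838, -0.26], [0.745, -0.495], [0.752, -0.241]]
0.3 [[0.72, -0.2], [0.855, -0.306], [0.772, -0.515], [0.778, -0.289]]
tri [ 0.88372433 -0.19055291  0.34664452]
nut mid [ 0.55976295 -0.03266273  0.07013326]
```

View pics/topsaw.png

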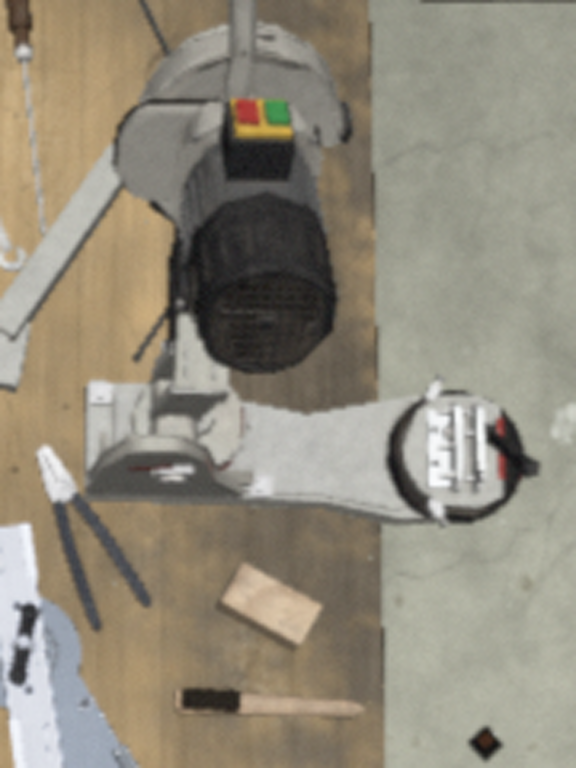

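```bash
cat > m2.py <<'E'
from m import *
print('----')
save(S,"sidesaw.png",(240,180,480,400),3.3)
for p in [(672,360),(650,410),(625,520),(590,640)]:
    for z in (0,0.04,0.08,0.12): 
        X=ray(S,q(p),z)[0]; print(p,z,X[:2].round(3),"Tpx crop",((proj(T,X)[0]-[290,130]+.4)*5).round(0))
E
python3 m2.py | sed '1,/----/d' | sed '1,/----/d'
```

```text
(672, 360) 0 [ 0.657 -0.072] Tpx crop [251. 216.]
(672, 360) 0.04 [ 0.669 -0.094] Tpx crop [290. 183.]
(672, 360) 0.08 [ 0.681 -0.116] Tpx crop [332. 148.]
(672, 360) 0.12 [ 0.693 -0.138] Tpx crop [377. 111.]
(650, 410) 0 [ 0.663 -0.104] Tpx crop [303. 207.]
(650, 410) 0.04 [ 0.675 -0.125] Tpx crop [342. 174.]
(650, 410) 0.08 [ 0.687 -0.146] Tpx crop [383. 140.]
(650, 410) 0.12 [ 0.699 -0.166] Tpx crop [427. 103.]
(625, 520) 0 [ 0.686 -0.166] Tpx crop [402. 174.]
(625, 520) 0.04 [ 0.697 -0.184] Tpx crop [440. 142.]
(625, 520) 0.08 [ 0.708 -0.203] Tpx crop [480. 107.]
(625, 520) 0.12 [ 0.719 -0.221] Tpx crop [523.  71.]
(590, 640) 0 [ 0.706 -0.23 ] Tpx crop [505. 145.]
(590, 640) 0.04 [ 0.716 -0.246] Tpx crop [543. 113.]
(590, 640) 0.08 [ 0.726 -0.263] Tpx crop [582.  79.]
(590, 640) 0.12 [ 0.736 -0.279] Tpx crop [624.  43.]
```

```bash
ls pics
```

```text
side0.png
sidec.png
sidesaw.png
top0.png
topb.png
topc.png
topd.png
topsaw.png
```

View pics/sidesaw.png

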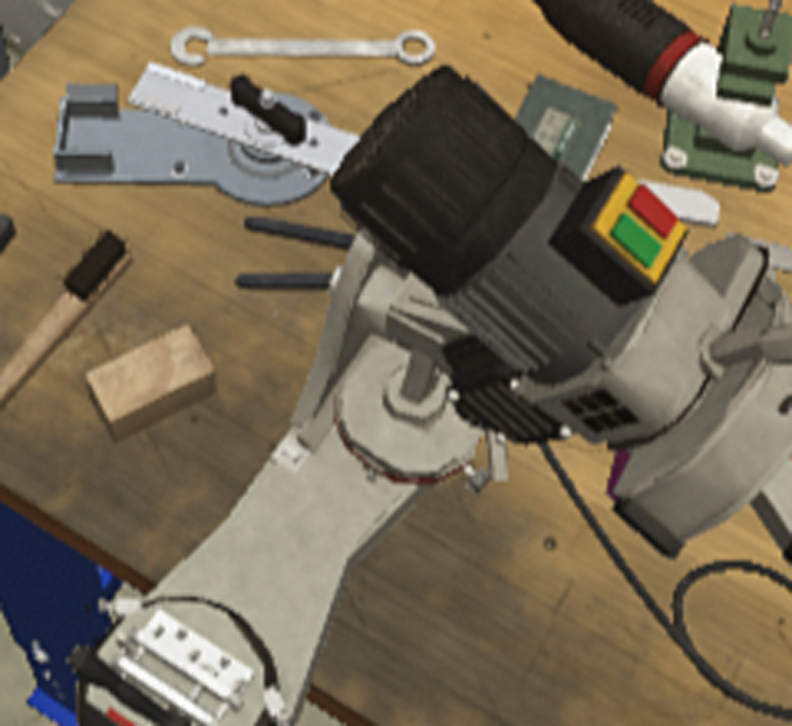

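Emit:
{"method": "jog_arm", "body": {
  "commands": [
    [18, 33, 0, -1.5],
    [18, 33, 0, -1.5],
    [18, 33, 0, -1.5],
    [18, 33, 0, -1.5],
    [18, 33, 0, -1.5],
    [18, 33, 0, -1.5],
    [18, 33, 0, -1.5],
    [18, 33, 0, -1.5],
    [18, 33, 0, -1.5],
    [18, 33, 0, -1.5]
  ],
  "fingers": 44
}}

```text
clock: 0.93
tool_pos: [0.3982, -0.307, 0.2265]
orientation: [180.0, 0.0, -176.2]
force: [0.5, -0.5, 0.0]
opening: 0.0443
```

Emit:
{"method": "jog_arm", "body": {
  "commands": [
    [18, 31, 0, -1.5],
    [18, 31, 0, -1.5],
    [18, 31, 0, -1.5],
    [18, 31, 0, -1.5],
    [18, 31, 0, -1.5],
    [18, 31, -10, -1.5],
    [18, 30, -15, -1.5],
    [18, 30, -20, -1],
    [17, 27, -20, 0],
    [0, 0, -20, 0]
  ]
}}

```text
clock: 1.77
tool_pos: [0.5617, -0.0318, 0.1404]
orientation: [180.0, 0.1, 172.5]
force: [-0.3, -0.6, 0.3]
opening: 0.0444
```

```bash
python3 - <<'E'
from h import *
o=get_obs();print(o["tool_pos"],o["orientation"],o["joint_pos"])
s=snapshot("side"); save(s,"s1.png",(210,130,370,270),5)
E
```

```text
[ 0.56172709 -0.03184899  0.14044815] [1.79976518e+02 8.03320943e-02 1.72520396e+02] [ 1.66947829e+01  1.41466110e+01 -2.05214212e+01  1.39658848e-02
 -5.52490653e+01 -1.14182323e+02]
```

View pics/s1.png

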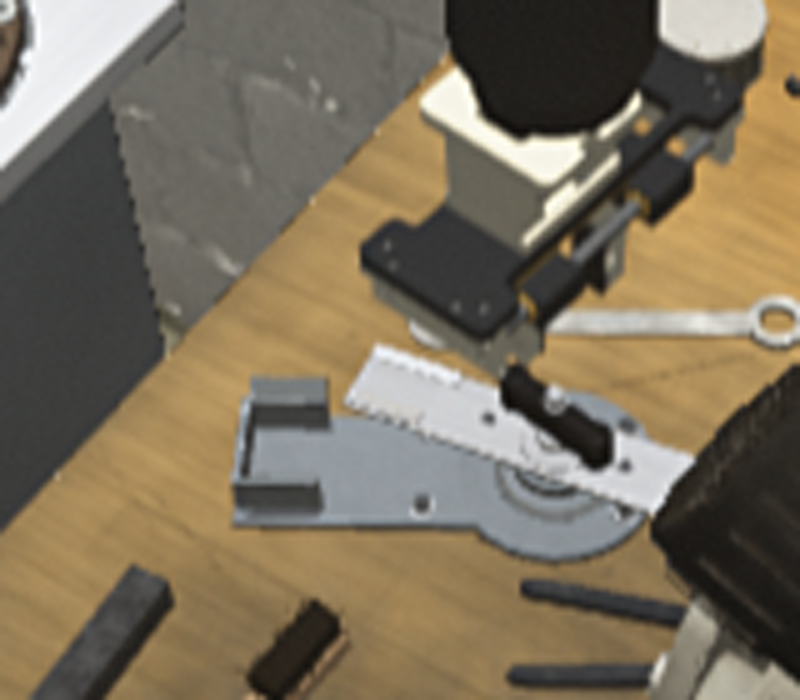

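Emit:
{"method": "jog_arm", "body": {
  "commands": [
    [-2, -2, -20, 0],
    [0, 0, -20, 0],
    [0, 0, -20, 0],
    [0, 0, -15, 0],
    [0, 0, -12, 0],
    [0, 0, -8, 0],
    [0, 0, 0, 0],
    [0, 0, 0, 0],
    [0, 0, 0, 0],
    [0, 0, 0, 0]
  ]
}}

```text
clock: 2.65
tool_pos: [0.5576, -0.0378, 0.0476]
orientation: [180.0, 0.1, 172.3]
force: [0.1, -0.1, 0.6]
opening: 0.0437
```

Emit:
{"method": "jog_arm", "body": {
  "commands": [
    [0, 0, 0, 0],
    [0, 0, 0, 0],
    [0, 0, 0, 0],
    [0, 0, 0, 0],
    [0, 0, 0, 0],
    [0, 0, 0, 0],
    [0, 0, 0, 0],
    [0, 0, 0, 0],
    [0, 0, 0, 0],
    [0, 0, 0, 0]
  ],
  "fingers": 0
}}

```text
clock: 3.48
tool_pos: [0.5575, -0.0343, 0.0468]
orientation: [179.8, 0.1, 172.4]
force: [-5.3, 21.6, 4.0]
opening: 0.0138
```

```bash
python3 - <<'E'
from h import *
o=get_obs();print(o["tool_pos"],o["orientation"],o["force"],o["moment"],o["opening"])
s=snapshot("side"); save(s,"s2.png",(230,150,370,270),5)
E
```

```text
[ 0.55747608 -0.03431685  0.04679034] [1.79762396e+02 7.58771232e-02 1.72362710e+02] [-5.29498939 21.63641156  4.01684683] [7.59753799 1.64234029 0.04061238] 0.013849607771711498
```

View pics/s2.png

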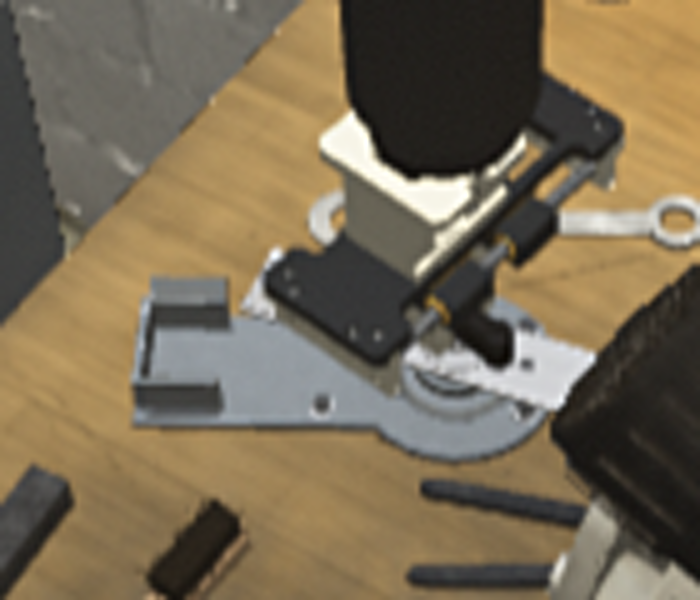

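Emit:
{"method": "jog_arm", "body": {
  "commands": [
    [-1, 3, 0, 0],
    [0, 0, 0, 2],
    [0, 0, 0, 4],
    [0, 0, 0, 6],
    [0, 0, 0, 6],
    [0, 0, 0, 6],
    [0, 0, 0, 6],
    [0, 0, 0, 6],
    [0, 0, 0, 6],
    [0, 0, 0, 6]
  ]
}}

```text
clock: 4.37
tool_pos: [0.558, -0.0363, 0.0468]
orientation: [-179.8, 0.1, -139.3]
force: [9.1, -13.7, -8.0]
opening: 0.0138
```

Emit:
{"method": "jog_arm", "body": {
  "commands": [
    [0, 0, 0, 6],
    [0, 0, 0, 6],
    [0, 0, 0, 6],
    [0, 0, 0, 5],
    [0, 0, 0, 3],
    [0, 0, 0, 2],
    [0, 0, 0, 1],
    [0, 0, 0, 0],
    [0, 0, 0, 0],
    [0, 0, 0, 0]
  ]
}}

```text
clock: 5.2
tool_pos: [0.5593, -0.0371, 0.0469]
orientation: [-179.7, -0.0, -110.6]
force: [14.5, -18.5, -11.8]
opening: 0.0138
```

```bash
python3 - <<'E'
from h import *
o=get_obs();print(o["tool_pos"],o["orientation"],o["force"],o["moment"],o["opening"])
E
```

```text
[ 0.55928574 -0.03711372  0.04689238] [-1.79686334e+02 -3.22667082e-02 -1.10625977e+02] [ 14.529359   -18.52183502 -11.82934949] [-6.68700181 -5.3155506  -0.08244824] 0.01376222340772916
```

Emit:
{"method": "jog_arm", "body": {
  "commands": [
    [0, 0, 0, 0],
    [0, 0, 0, 0],
    [0, 0, 0, 0],
    [0, 0, 0, 0],
    [0, 0, 0, 0],
    [0, 0, 10, 0],
    [0, 0, 20, 0],
    [0, 0, 30, 0],
    [5, -20, 30, 0],
    [5, -30, 20, 0]
  ],
  "fingers": 44
}}

```text
clock: 6.03
tool_pos: [0.5672, -0.0837, 0.1607]
orientation: [-179.8, 0.1, -110.4]
force: [1.2, 0.3, 0.3]
opening: 0.0443
```

```bash
python3 - <<'E'
from h import *
o=get_obs();print(o["tool_pos"],o["orientation"],o["force"],o["moment"],o["opening"])
s=snapshot("side"); save(s,"s3.png",(220,150,380,310),3.7)
E
```

```text
[ 0.56716159 -0.08365366  0.16069048] [-1.79800218e+02  8.41765270e-02 -1.10438890e+02] [1.20393054 0.28506636 0.30831356] [ 0.0714564 -0.1637096  0.0751123] 0.04430360208503622
```

View pics/s3.png

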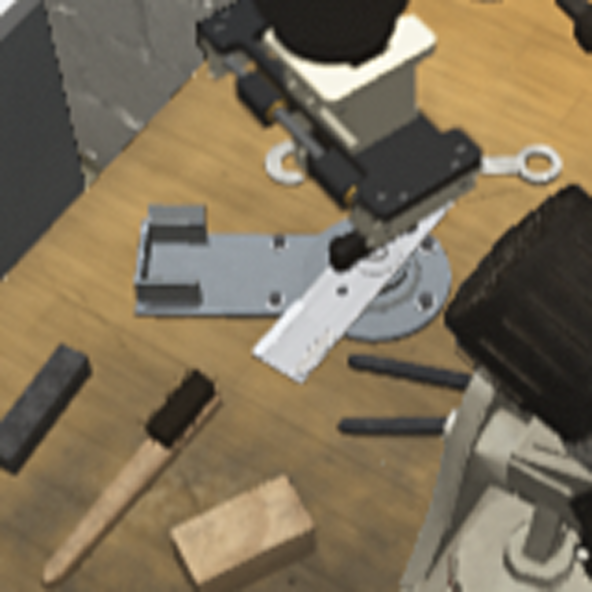

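Emit:
{"method": "jog_arm", "body": {
  "commands": [
    [9, -28, 0, -1.5],
    [9, -28, 0, -1.5],
    [9, -28, 0, -1.5],
    [8, -27, 0, -1.5],
    [8, -27, 0, -1.5],
    [8, -26, -5, -0.2],
    [0, 0, -20, 0],
    [0, 0, -20, 0],
    [0, 0, -20, 0],
    [0, 0, 0, 0]
  ],
  "fingers": 66
}}

```text
clock: 6.92
tool_pos: [0.6143, -0.2483, 0.0878]
orientation: [179.6, -0.1, -118.4]
force: [-1.4, 0.3, -0.2]
opening: 0.0662
```

```bash
python3 - <<'E'
from h import *
o=get_obs();print(o["tool_pos"],o["orientation"],o["force"],o["joint_pos"])
s=snapshot("side"); save(s,"s4.png",(220,190,380,330),4)
s=snapshot("top"); save(s,"t4.png",(290,130,450,270),4)
E
```

```text
[ 0.61429168 -0.24829441  0.08784024] [ 1.79641708e+02 -7.96714257e-02 -1.18427216e+02] [-1.4470377   0.29815123 -0.24368268] [ -5.22224129  25.90398291 -10.30382785  -0.08382768 -54.15291705
 -23.15591836]
```

View pics/s4.png

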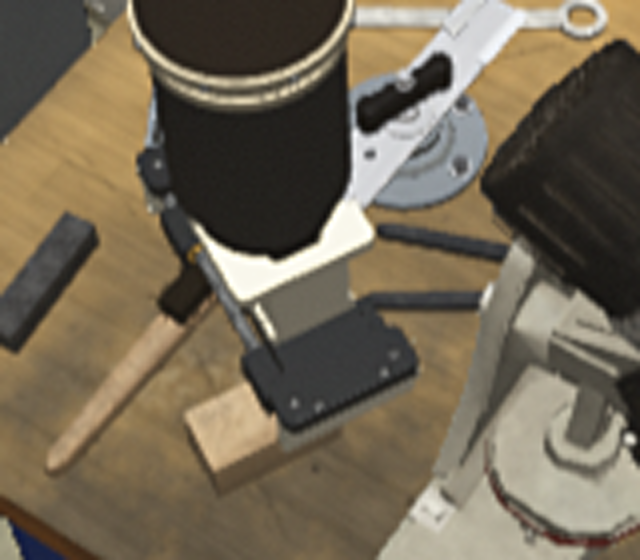

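View pics/t4.png

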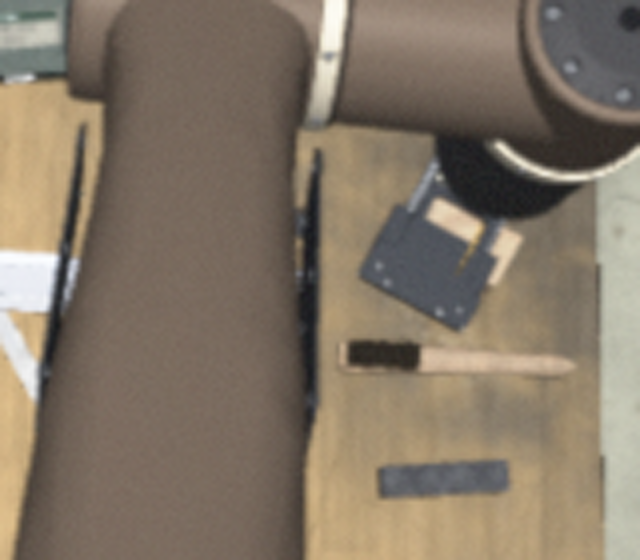

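Emit:
{"method": "jog_arm", "body": {
  "commands": [
    [3, 1, -15, 0],
    [0, 0, -20, 0],
    [0, 0, -15, 0],
    [0, 0, -12, 0],
    [0, 0, -8, 0],
    [0, 0, -4, 0],
    [0, 0, 0, 0],
    [0, 0, 0, 0],
    [0, 0, 0, 0],
    [0, 0, 0, 0]
  ]
}}

```text
clock: 7.85
tool_pos: [0.6205, -0.2479, 0.0185]
orientation: [-179.9, 0.0, -118.4]
force: [-0.1, 0.6, -0.2]
opening: 0.0662
```

Emit:
{"method": "jog_arm", "body": {
  "commands": [
    [0, 0, 0, 0],
    [0, 0, 0, 0],
    [0, 0, 0, 0],
    [0, 0, 0, 0],
    [0, 0, 0, 0],
    [0, 0, 0, 0],
    [0, 0, 0, 0],
    [0, 0, 0, 0],
    [0, 0, 0, 0],
    [0, 0, 0, 0]
  ],
  "fingers": 30
}}

```text
clock: 8.68
tool_pos: [0.6198, -0.2478, 0.0176]
orientation: [180.0, -0.0, -118.4]
force: [-1.0, 0.8, 2.5]
opening: 0.0437
```

Emit:
{"method": "jog_arm", "body": {
  "commands": [
    [0, 0, 15, 0],
    [0, 0, 30, 0],
    [0, 0, 35, 0],
    [0, 0, 30, 0],
    [-15, 17, 5, -3],
    [-22, 25, 0, -4.5],
    [-26, 30, 0, -5.5],
    [-26, 30, 0, -5.5],
    [-26, 30, 0, -5.5],
    [-26, 30, 0, -5.4]
  ]
}}

```text
clock: 9.52
tool_pos: [0.4776, -0.0849, 0.1322]
orientation: [180.0, 0.0, -148.1]
force: [0.7, 0.7, -0.6]
opening: 0.0438
```

Emit:
{"method": "jog_arm", "body": {
  "commands": [
    [0, 0, -10, 0],
    [0, 0, -15, 0],
    [0, 0, -10, 0],
    [0, 0, 0, 0],
    [0, 0, 0, 0],
    [0, 0, 0, 0],
    [0, 0, 0, 0],
    [0, 0, 0, 0],
    [0, 0, 0, 0],
    [0, 0, 0, 0]
  ]
}}

```text
clock: 10.35
tool_pos: [0.4791, -0.0859, 0.0978]
orientation: [-180.0, 0.0, -147.8]
force: [0.2, -0.9, -2.0]
opening: 0.0438
```

```bash
python3 - <<'E'
from h import *
o=get_obs();print(o["tool_pos"],o["orientation"],o["force"],o["joint_pos"],o["opening"])
s=snapshot("side"); save(s,"s5.png",(220,150,380,290),5)
import pickle; pickle.dump(s,open("s5.pkl","wb"))
E
```

```text
[ 0.47912227 -0.08592037  0.09782068] [-1.79989292e+02  2.79409058e-02 -1.47774349e+02] [ 0.16067344 -0.8941941  -1.97005645] [ 1.30395473e+01  1.02441130e+01 -3.25495499e+01  1.26925021e-03
 -4.71764290e+01 -7.08147614e+01] 0.04376884627215831
```

View pics/s5.png

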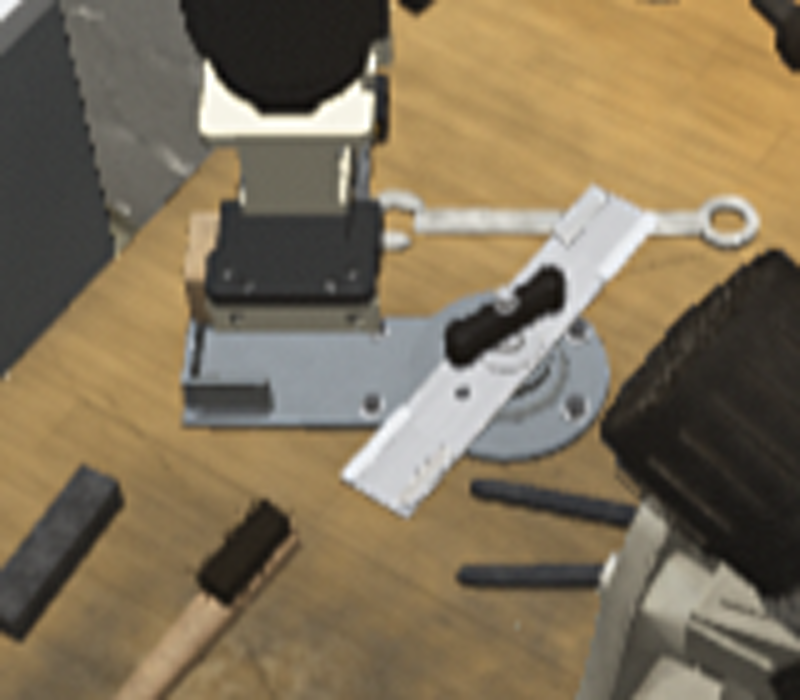

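Emit:
{"method": "jog_arm", "body": {
  "commands": [
    [0, 0, -14, 0],
    [0, 0, -14, 0],
    [0, 0, -10, 0],
    [0, 0, -8, 0],
    [0, 0, -6, 0],
    [0, 0, -5, 0],
    [0, 0, -4, 0],
    [0, 0, -3, 0],
    [0, 0, -2, 0],
    [0, 0, 0, 0]
  ]
}}

```text
clock: 11.23
tool_pos: [0.4789, -0.0858, 0.0314]
orientation: [180.0, -0.0, -147.8]
force: [-1.5, -0.6, -1.3]
opening: 0.0439
```

Emit:
{"method": "jog_arm", "body": {
  "commands": [
    [0, 0, -2, 0],
    [0, 0, -2, 0],
    [0, 0, -1, 0],
    [0, 0, -1, 0],
    [0, 0, 0, 0],
    [0, 0, 0, 0],
    [0, 0, 0, 0],
    [0, 0, 0, 0],
    [0, 0, 0, 0],
    [0, 0, 0, 0]
  ]
}}

```text
clock: 12.07
tool_pos: [0.479, -0.0858, 0.0256]
orientation: [-180.0, 0.0, -147.8]
force: [-1.4, 0.0, -1.1]
opening: 0.0436
```

```bash
python3 - <<'E'
from h import *
o=get_obs();print(o["tool_pos"],o["orientation"],o["force"],o["moment"],o["opening"])
s=snapshot("side"); save(s,"s6.png",(220,150,380,290),5)
E
```

```text
[ 0.47897367 -0.08581864  0.02561696] [-1.79998100e+02  5.27700210e-03 -1.47760383e+02] [-1.35886232  0.03461987 -1.07651698] [0.05572561 0.058628   0.02986108] 0.04362031460686556
```

View pics/s6.png

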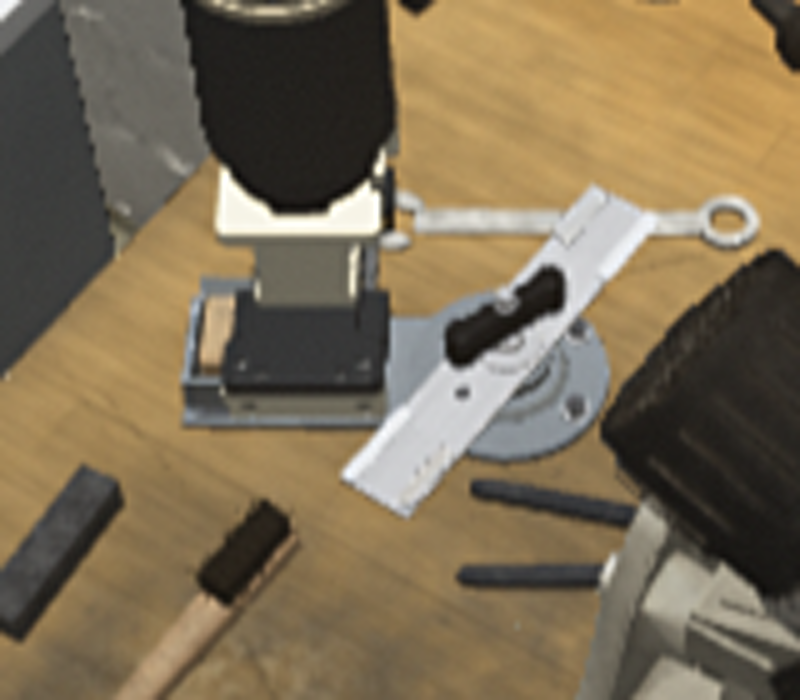

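Emit:
{"method": "jog_arm", "body": {
  "commands": [
    [0, 0, 0, 0],
    [0, 0, 0, 0],
    [0, 0, 0, 0],
    [0, 0, 0, 0],
    [0, 0, 10, 0],
    [0, 0, 20, 0],
    [0, 0, 30, 0],
    [0, 0, 35, 7],
    [0, 0, 25, 7],
    [10, 0, 0, 7]
  ],
  "fingers": 60
}}

```text
clock: 12.95
tool_pos: [0.4909, -0.0857, 0.1512]
orientation: [-179.6, 0.3, -126.4]
force: [1.4, -0.8, -0.8]
opening: 0.0601
```

Emit:
{"method": "jog_arm", "body": {
  "commands": [
    [7, 5, 0, 7],
    [7, 5, 0, 7],
    [7, 5, 0, 7],
    [7, 5, 0, 7],
    [7, 5, 0, 7],
    [7, 5, 0, 7],
    [7, 5, 0, 7],
    [7, 5, 0, 7],
    [7, 5, 0, 7],
    [7, 5, 0, 7]
  ],
  "fingers": 44
}}

```text
clock: 13.78
tool_pos: [0.5592, -0.0356, 0.1455]
orientation: [180.0, 0.0, -56.4]
force: [0.0, -0.7, -0.0]
opening: 0.0439
```

Emit:
{"method": "jog_arm", "body": {
  "commands": [
    [0, 0, 0, 7],
    [0, 0, 0, 7],
    [0, 0, 0, 7],
    [0, 0, 0, 7],
    [0, 0, 0, 7],
    [0, 0, 0, 7],
    [0, 0, 0, 7],
    [0, 0, 0, 7],
    [0, 0, 0, 7],
    [0, 0, 0, 7]
  ]
}}

```text
clock: 14.62
tool_pos: [0.5588, -0.0358, 0.1454]
orientation: [-180.0, 0.0, 13.6]
force: [-0.2, 0.3, -1.1]
opening: 0.0443
```

```bash
python3 - <<'E'
from h import *
o=get_obs();print(o["tool_pos"],o["orientation"],o["force"],o["joint_pos"],o["opening"])
s=snapshot("side"); save(s,"s7.png",(220,150,380,290),5)
import pickle; pickle.dump(s,open("s7.pkl","wb"))
E
```

```text
[ 0.55880445 -0.03583035  0.14542637] [-1.79998739e+02  1.69058379e-02  1.35828229e+01] [-0.20732831  0.27317753 -1.13124686] [ 1.63607946e+01  1.36797667e+01 -2.04124255e+01 -2.50982416e-03
 -5.59246327e+01  8.72234346e+01] 0.04428353615990011
```

View pics/s7.png

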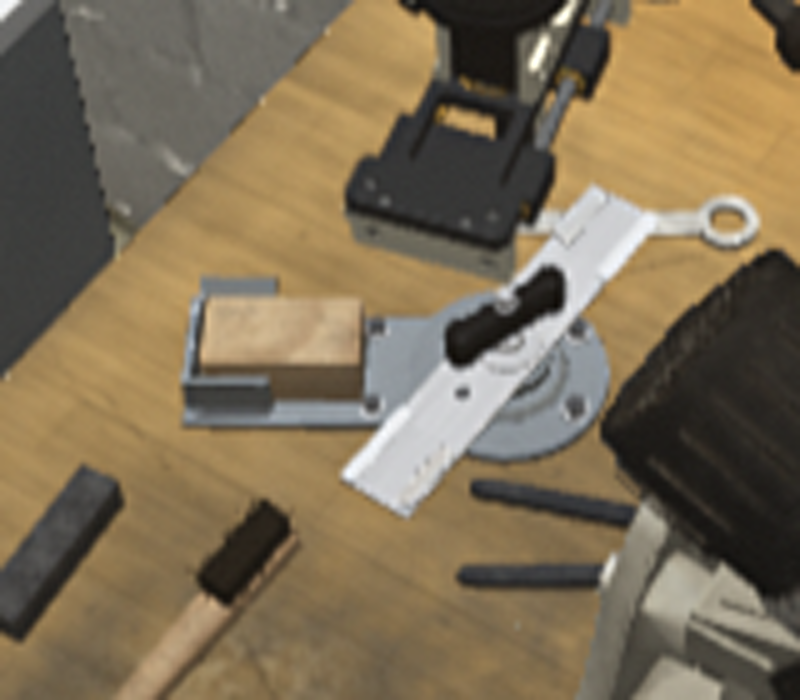

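```bash
python3 - <<'E'
from h import *
import pickle
S=pickle.load(open("s7.pkl","rb")); q=lambda p:np.array(p,float)/5+[220,150]-0.4
P=ray(S,q([(208,298),(361,298),(363,366),(202,366)]),0.046); print(P.mean(0))
a=ray(S,q([(458,345),(550,282),(504,310)]),0.070);print(a, np.degrees(np.arctan2(*(a[1]-a[0])[[1,0]])))
b=ray(S,q([(345,475),(408,515),(655,215),(592,185)]),0.034);m=(b[2]+b[3]-b[0]-b[1]);print(b.mean(0),np.degrees(np.arctan2(m[1],m[0])))
E
```

```text
[ 0.46123781 -0.09778273  0.046     ]
[[ 0.55488221 -0.06973067  0.07      ]
 [ 0.57354165 -0.00967027  0.07      ]
 [ 0.5628951  -0.03806627  0.07      ]] 72.74113350301253
[ 0.55982246 -0.03281374  0.034     ] 88.2742364019364
```

Emit:
{"method": "jog_arm", "body": {
  "commands": [
    [1, 1, 0, 7],
    [0, 0, 0, 7],
    [0, 0, 0, 7],
    [0, 0, -5, 7],
    [0, 0, -10, 7],
    [0, 0, -10, 7],
    [0, 0, -10, 7],
    [0, 0, -10, 7],
    [0, 0, -10, 0],
    [0, 0, -10, 0]
  ]
}}

```text
clock: 15.5
tool_pos: [0.5599, -0.0348, 0.0799]
orientation: [180.0, -0.0, 68.9]
force: [0.4, -0.5, 0.0]
opening: 0.0442
```

Emit:
{"method": "jog_arm", "body": {
  "commands": [
    [0, 0, -10, 0],
    [0, 0, -10, 0],
    [0, 0, -8, 0],
    [0, 0, -6, 0],
    [0, 0, -3, 0],
    [0, 0, 0, 0],
    [0, 0, 0, 0],
    [0, 0, 0, 0],
    [0, 0, 0, 0],
    [0, 0, 0, 0]
  ]
}}

```text
clock: 16.33
tool_pos: [0.5602, -0.0347, 0.044]
orientation: [180.0, -0.0, 69.2]
force: [0.4, 0.9, -0.1]
opening: 0.0445
```

Emit:
{"method": "jog_arm", "body": {
  "commands": [
    [0, 0, 0, 0],
    [0, 0, 0, 0],
    [0, 0, 0, 0],
    [0, 0, 0, 0],
    [0, 0, 0, 0],
    [0, 0, 0, 0],
    [0, 0, 0, 0],
    [0, 0, 0, 0],
    [0, 0, 0, 0],
    [0, 0, 0, 0]
  ],
  "fingers": 0
}}

```text
clock: 17.17
tool_pos: [0.5605, -0.0348, 0.044]
orientation: [179.9, -0.0, 69.3]
force: [0.0, -1.1, 5.0]
opening: 0.014
```

```bash
python3 - <<'E'
from h import *
o=get_obs();print(o["tool_pos"],o["orientation"],o["force"],o["moment"],o["joint_pos"],o["opening"])
E
```

```text
[ 0.5604861  -0.03482491  0.04401173] [ 1.79941849e+02 -2.18856721e-02  6.92530649e+01] [ 0.03587856 -1.12054309  5.01667522] [-0.54801938 -0.16133461  0.04138148] [ 1.64282544e+01  2.06294741e+01 -2.65112783e+01  2.60500557e-02
 -4.27996921e+01  1.42805695e+02] 0.014004805802162361
```

Emit:
{"method": "jog_arm", "body": {
  "commands": [
    [0, 0, 0, -2],
    [0, 0, 0, -4],
    [0, 0, 0, -4],
    [0, 0, 0, -4],
    [0, 0, 0, -4],
    [0, 0, 0, -3],
    [0, 0, 0, -3],
    [0, 0, 0, -3],
    [0, 0, 0, -3],
    [0, 0, 0, -3]
  ]
}}

```text
clock: 18.0
tool_pos: [0.5603, -0.0347, 0.044]
orientation: [180.0, -0.0, 36.1]
force: [-0.2, -0.2, 6.4]
opening: 0.0139
```

Emit:
{"method": "jog_arm", "body": {
  "commands": [
    [0, 0, 0, -3],
    [0, 0, 0, -3],
    [0, 0, 0, -3],
    [0, 0, 0, -3],
    [0, 0, 0, -3],
    [0, 0, 0, -3],
    [0, 0, 0, -3],
    [0, 0, 0, -3],
    [0, 0, 0, -3],
    [0, 0, 0, -3]
  ]
}}

```text
clock: 18.83
tool_pos: [0.5602, -0.0345, 0.044]
orientation: [-180.0, -0.0, 6.1]
force: [-0.6, 1.2, 6.1]
opening: 0.014
```

```bash
python3 - <<'E'
from h import *
o=get_obs();print(o["tool_pos"],o["orientation"],o["force"],o["moment"],o["opening"])
s=snapshot("side"); save(s,"s8.png",(220,150,380,290),5)
E
```

```text
[ 0.56018258 -0.0345215   0.04398183] [-1.79992025e+02 -3.49017093e-02  6.13354746e+00] [-0.56542728  1.18514156  6.07413859] [0.48700957 0.64098316 0.32466963] 0.014002308651579535
```

View pics/s8.png

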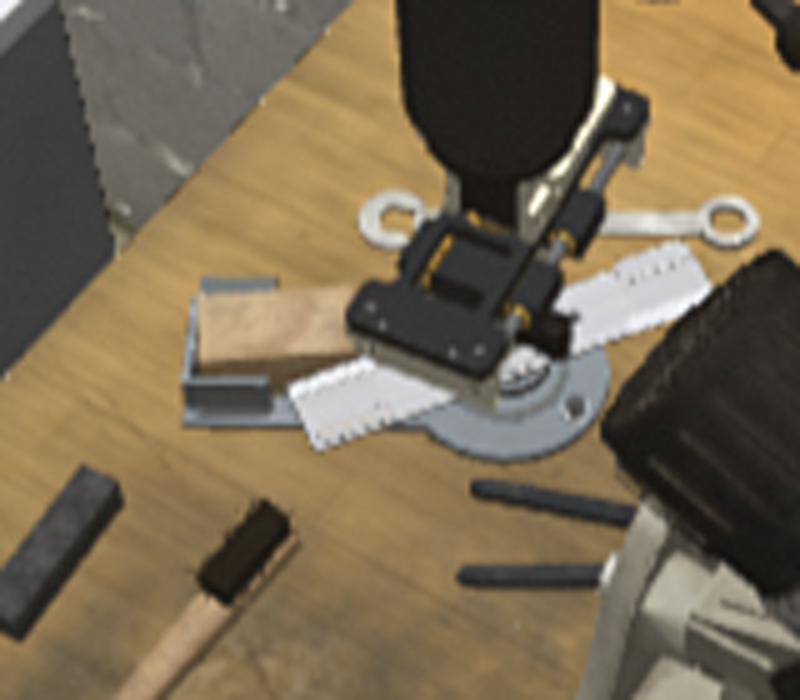

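Emit:
{"method": "jog_arm", "body": {
  "commands": [
    [0, 0, 0, -4],
    [0, 0, 0, -4],
    [0, 0, 0, -4],
    [0, 0, 0, -4],
    [0, 0, 0, -4],
    [0, 0, 0, -4],
    [0, 0, 0, -4],
    [0, 0, 0, -4],
    [0, 0, 0, -4],
    [0, 0, 0, -4]
  ]
}}

```text
clock: 19.72
tool_pos: [0.5602, -0.0342, 0.044]
orientation: [-180.0, -0.0, -33.9]
force: [-0.0, 3.5, 6.3]
opening: 0.014
```

Emit:
{"method": "jog_arm", "body": {
  "commands": [
    [0, 0, 0, -3],
    [0, 0, 0, -3],
    [0, 0, 0, -3],
    [0, 0, 0, -3],
    [0, 0, 0, -3],
    [0, 0, 0, -3],
    [0, 0, 0, -2],
    [0, 0, 0, -2],
    [0, 0, 0, -2],
    [0, 0, 0, -2]
  ]
}}

```text
clock: 20.55
tool_pos: [0.5604, -0.0341, 0.044]
orientation: [-179.9, 0.0, -59.8]
force: [-0.4, 4.3, 6.0]
opening: 0.0138
```

```bash
python3 - <<'E'
from h import *
o=get_obs();print(o["tool_pos"],o["orientation"],o["force"],o["moment"],o["opening"])
s=snapshot("side"); save(s,"s9.png",(220,150,380,290),5)
E
```

```text
[ 0.56040387 -0.0340645   0.04401564] [-1.79926616e+02  3.10081112e-03 -5.98091747e+01] [-0.41867997  4.26805889  5.97070454] [1.41172159 0.51383759 0.28642649] 0.013848086466356102
```

View pics/s9.png

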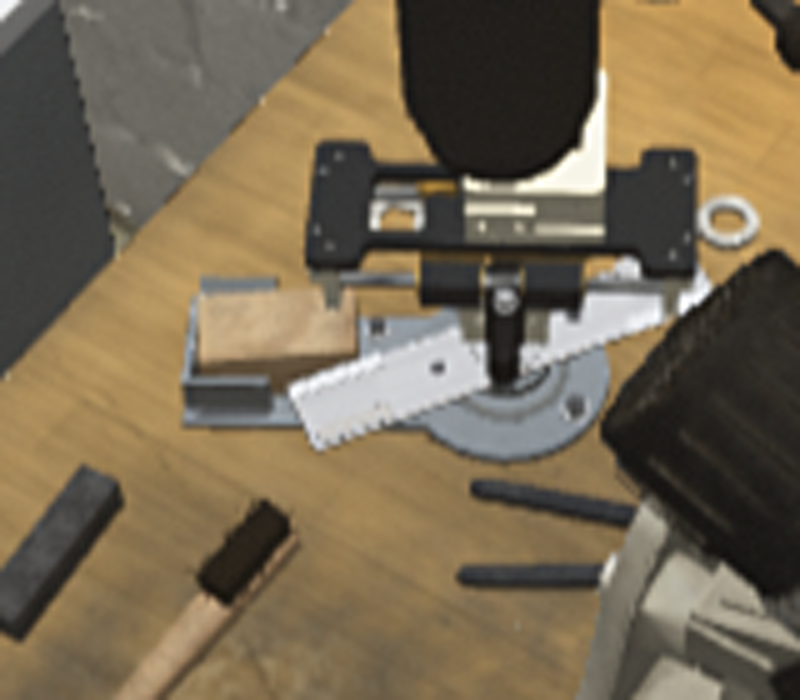

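Emit:
{"method": "jog_arm", "body": {
  "commands": [
    [0, 0, 0, -2],
    [0, 0, 0, -2],
    [0, 0, 0, -2],
    [0, 0, 0, -2],
    [0, 0, 0, -1],
    [0, 0, 0, -1],
    [0, 0, 0, -1],
    [0, 0, 0, -1],
    [0, 0, 0, 0],
    [0, 0, 0, 0]
  ]
}}

```text
clock: 21.43
tool_pos: [0.5605, -0.034, 0.044]
orientation: [-179.9, 0.0, -71.7]
force: [-0.7, 3.8, 6.4]
opening: 0.014
```

```bash
python3 - <<'E'
from h import *
o=get_obs();print(o["tool_pos"],o["orientation"],o["force"],o["moment"],o["joint_pos"][5])
E
```

```text
[ 0.56050185 -0.03404188  0.04402625] [-1.79926946e+02  6.04960244e-03 -7.16637008e+01] [-0.69136891  3.80912586  6.372565  ] [1.40427734 0.46719784 0.73473463] 1.8547591843870845
```

Emit:
{"method": "jog_arm", "body": {
  "commands": [
    [0, 0, 0, -1],
    [0, 0, 0, -1],
    [0, 0, 0, -1],
    [0, 0, 0, -1],
    [0, 0, 0, 0],
    [0, 0, 0, 0],
    [0, 0, 0, 0],
    [0, 0, 0, 0],
    [0, 0, 0, 0],
    [0, 0, 0, 0]
  ]
}}

```text
clock: 22.27
tool_pos: [0.5606, -0.0343, 0.0441]
orientation: [-179.9, -0.0, -75.6]
force: [-0.7, 3.3, 5.7]
opening: 0.0146
```

```bash
python3 - <<'E'
from h import *
o=get_obs();print(o["tool_pos"],o["orientation"],o["force"],o["moment"],o["opening"])
s=snapshot("side"); save(s,"s10.png",(220,150,380,290),5)
E
```

```text
[ 0.56058363 -0.03425664  0.04406822] [-1.79929189e+02 -1.05844443e-02 -7.56243486e+01] [-0.71829541  3.2991272   5.74612662] [0.88522513 0.1955605  1.01743408] 0.014615535940950358
```

View pics/s10.png

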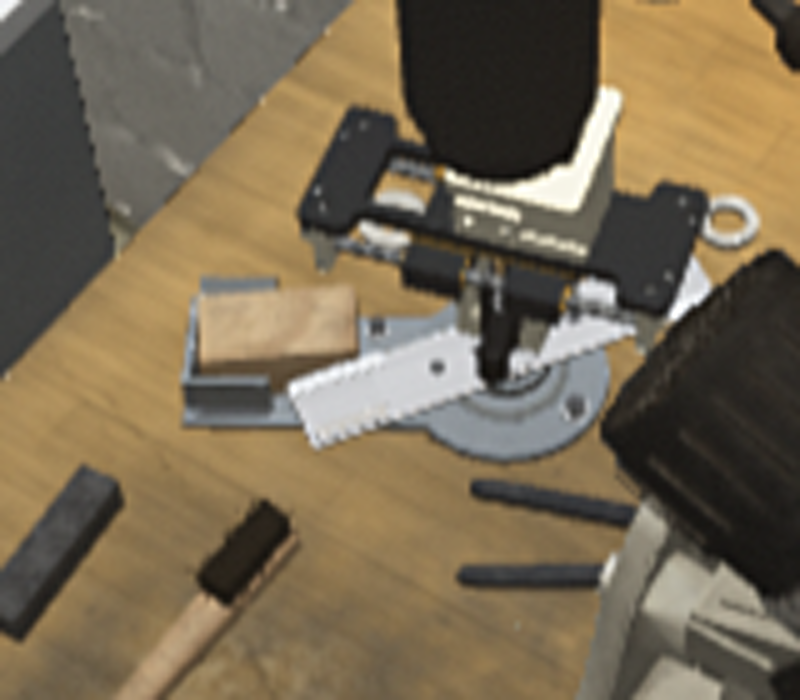

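Emit:
{"method": "jog_arm", "body": {
  "commands": [
    [0, 0, 0, 1],
    [0, 0, 0, 1],
    [0, 0, 0, 2],
    [0, 0, 0, 3],
    [0, 0, 0, 4],
    [0, 0, 0, 4],
    [0, 0, 0, 4],
    [0, 0, 0, 4],
    [0, 0, 0, 4],
    [0, 0, 0, 4]
  ]
}}

```text
clock: 23.15
tool_pos: [0.5605, -0.0343, 0.044]
orientation: [-179.9, -0.0, -44.6]
force: [0.1, 2.5, 6.2]
opening: 0.0138
```

Emit:
{"method": "jog_arm", "body": {
  "commands": [
    [0, 0, 0, 4],
    [0, 0, 0, 4],
    [0, 0, 0, 3],
    [0, 0, 0, 2],
    [0, 0, 0, 1],
    [0, 0, 0, 0],
    [0, 0, 0, 0],
    [0, 0, 0, 0],
    [0, 0, 0, 0],
    [0, 0, 0, 0]
  ]
}}

```text
clock: 23.98
tool_pos: [0.5605, -0.0343, 0.044]
orientation: [-179.9, -0.0, -30.7]
force: [-0.4, 2.2, 6.5]
opening: 0.0139
```

Emit:
{"method": "jog_arm", "body": {
  "commands": [
    [0, 0, 0, 0],
    [0, 0, 0, 0],
    [0, 0, 0, 0],
    [0, 0, 0, 0],
    [0, 0, 0, 0],
    [0, 0, 10, 0],
    [0, 0, 20, 0],
    [0, 0, 35, 0],
    [0, 0, 30, -5],
    [0, 0, 0, -7]
  ],
  "fingers": 44
}}

```text
clock: 24.82
tool_pos: [0.5635, -0.0346, 0.1457]
orientation: [-179.6, -0.4, -42.9]
force: [0.7, 0.2, 0.8]
opening: 0.0442
```

```bash
python3 - <<'E'
from h import *
import pickle
o=get_obs();print(o["tool_pos"],o["orientation"],o["force"],o["moment"],o["joint_pos"],o["opening"])
s=snapshot("side"); save(s,"s11.png",(220,150,380,290),5); pickle.dump(s,open("s11.pkl","wb"))
E
```

```text
[ 0.56351945 -0.03455413  0.14566258] [-179.58877936   -0.37434961  -42.87352156] [0.68450917 0.21062184 0.77852987] [ 0.02589699 -0.10568192  0.00819465] [ 16.43077394  13.74674263 -20.34531426   0.13609074 -55.36331661
  30.62023006] 0.04421904872627996
```

View pics/s11.png

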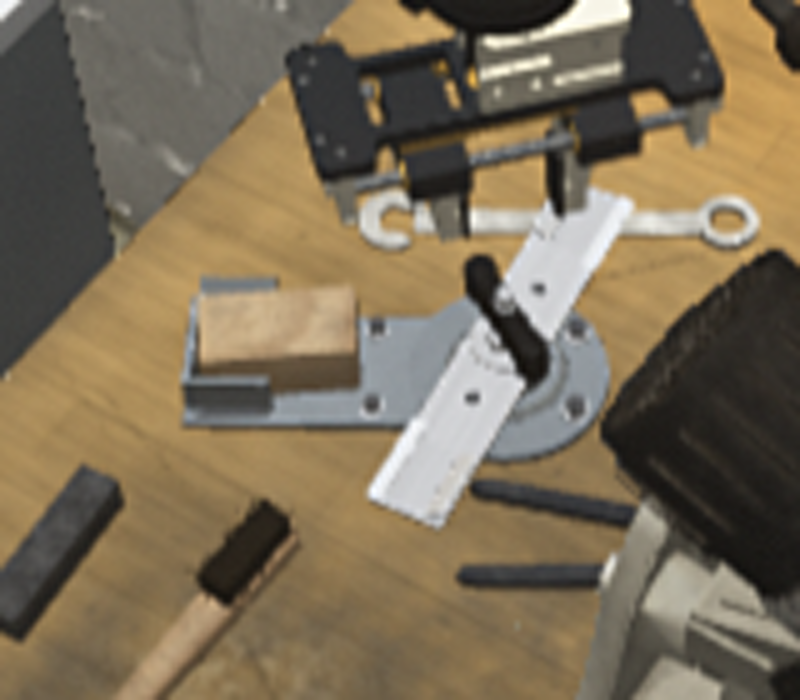

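```bash
python3 - <<'E'
from h import *
import pickle
S=pickle.load(open("s11.pkl","rb")); q=lambda p:np.array(p,float)/5+[220,150]-0.4
P=ray(S,q([(203,294),(355,287),(358,357),(202,364)]),0.046); e=P[1]+P[2]-P[0]-P[3];print(P.mean(0),np.degrees(np.arctan2(e[1],e[0])))
b=ray(S,q([(370,492),(440,525),(632,207),(568,183)]),0.034);m=(b[2]+b[3]-b[0]-b[1]);print(b.mean(0),np.degrees(np.arctan2(m[1],m[0])))
a=ray(S,q([(480,265),(535,372)]),0.065);print(np.degrees(np.arctan2(*(a[1]-a[0])[[1,0]])))
E
```

```text
[ 0.45693363 -0.09539913  0.046     ] 35.34130660136547
[ 0.56178899 -0.03424125  0.034     ] 95.69841243216563
-34.987001200289576
```

Emit:
{"method": "jog_arm", "body": {
  "commands": [
    [-6, -3.5, 0, -7],
    [-6, -3.5, 0, -7],
    [-6, -3.5, 0, -7],
    [-6, -3.5, 0, -7],
    [-6, -3.5, 0, -7],
    [-6, -3.5, 0, -7],
    [-6, -3.5, 0, -7],
    [-6, -3.5, 0, -7],
    [-6, -3.5, 0, -7],
    [-6, -3.5, 0, -7]
  ],
  "fingers": 60
}}

```text
clock: 25.7
tool_pos: [0.4991, -0.0701, 0.1384]
orientation: [179.9, -0.0, -113.0]
force: [0.0, -0.8, -0.2]
opening: 0.06
```

Emit:
{"method": "jog_arm", "body": {
  "commands": [
    [-6, -3, 0, -7],
    [-6, -3, 0, -7],
    [-6, -3, 0, -7],
    [-6, -3, 0, -7],
    [-3, -2, 0, -4],
    [0, 0, -15, 0],
    [0, 0, -15, 0],
    [0, 0, -10, 0],
    [0, 0, 0, 0],
    [0, 0, 0, 0]
  ]
}}

```text
clock: 26.53
tool_pos: [0.4724, -0.084, 0.0983]
orientation: [180.0, -0.1, -144.7]
force: [0.7, 0.1, 0.0]
opening: 0.06
```

```bash
python3 - <<'E'
from h import *
o=get_obs();print(o["tool_pos"],o["orientation"],o["force"],o["joint_pos"])
s=snapshot("side"); save(s,"s12.png",(220,150,380,290),4)
E
```

```text
[ 0.47235897 -0.08398182  0.09830229] [ 1.79961874e+02 -9.67632085e-02 -1.44664665e+02] [0.72092562 0.14273544 0.03950888] [ 1.34834191e+01  9.64640290e+00 -3.32487068e+01  8.57546514e-04
 -4.72088919e+01 -6.81486998e+01]
```

View pics/s12.png

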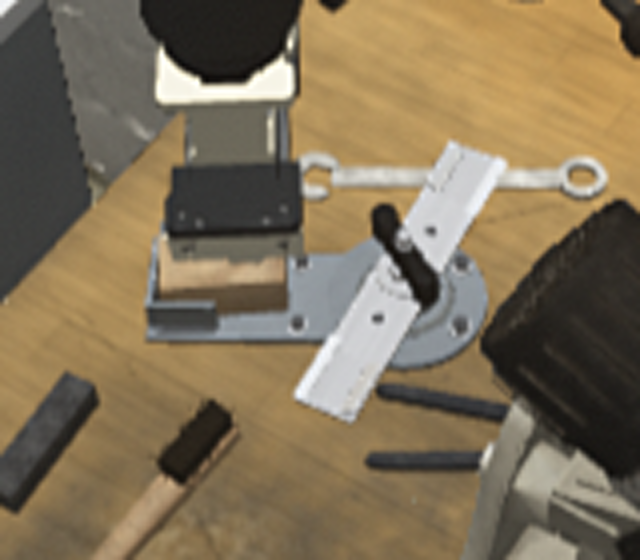

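Emit:
{"method": "jog_arm", "body": {
  "commands": [
    [4, 1, -15, 0],
    [0, 0, -15, 0],
    [0, 0, -13, 0],
    [0, 0, -10, 0],
    [0, 0, -8, 0],
    [0, 0, -6, 0],
    [0, 0, -4, 0],
    [0, 0, -3, 0],
    [0, 0, 0, 0],
    [0, 0, 0, 0]
  ]
}}

```text
clock: 27.42
tool_pos: [0.4771, -0.0828, 0.0248]
orientation: [-180.0, 0.0, -144.8]
force: [0.8, -0.3, -0.2]
opening: 0.06
```

Emit:
{"method": "jog_arm", "body": {
  "commands": [
    [0, 0, 0, 0],
    [0, 0, 0, 0],
    [0, 0, 0, 0],
    [0, 0, 0, 0],
    [0, 0, 0, 0],
    [0, 0, 0, 0],
    [0, 0, 0, 0],
    [0, 0, 0, 0],
    [0, 0, 0, 0],
    [0, 0, 0, 0]
  ],
  "fingers": 30
}}

```text
clock: 28.25
tool_pos: [0.4772, -0.0827, 0.0249]
orientation: [-180.0, 0.0, -144.8]
force: [-1.0, 1.5, 5.0]
opening: 0.0439
```

Emit:
{"method": "jog_arm", "body": {
  "commands": [
    [0, 0, 5, 0],
    [0, 0, 10, 0],
    [0, 0, 15, 0],
    [0, 0, 20, 0],
    [0, 0, 25, 0],
    [0, 0, 25, 0],
    [0, 0, 10, 0],
    [0, 0, 0, 0],
    [0, 0, 0, 0],
    [0, 0, 0, 0]
  ]
}}

```text
clock: 29.08
tool_pos: [0.4759, -0.0829, 0.1333]
orientation: [179.9, -0.1, -144.8]
force: [-0.2, 0.2, -2.0]
opening: 0.0441
```

```bash
python3 - <<'E'
from h import *
o=get_obs();print(o["tool_pos"],o["orientation"],o["force"],o["opening"])
s=snapshot("side"); save(s,"s13.png",(200,120,400,300),3.5)
E
```

```text
[ 0.47590454 -0.0829182   0.13328412] [ 1.79932548e+02 -9.51959588e-02 -1.44786108e+02] [-0.17166603  0.22733231 -2.04867433] 0.04406091268114881
```

View pics/s13.png

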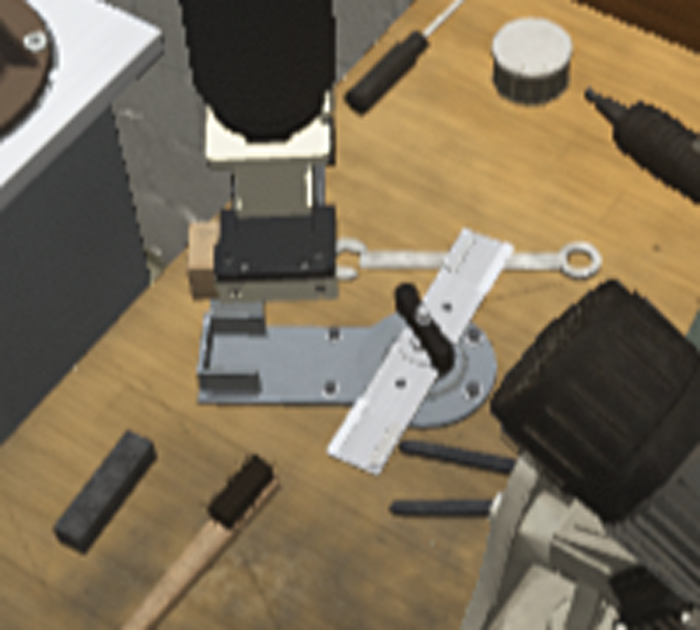

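Emit:
{"method": "jog_arm", "body": {
  "commands": [
    [10, -12, 0, 3],
    [20, -23, 0, 4],
    [24, -27, 0, 4],
    [24, -28, 0, 4],
    [24, -28, 0, 4],
    [24, -27, 0, 4],
    [18, -20, 0, 3.4],
    [0, 0, -5, 0],
    [0, 0, -15, 0],
    [0, 0, -20, 0]
  ]
}}

```text
clock: 29.97
tool_pos: [0.6212, -0.2486, 0.0931]
orientation: [180.0, -0.0, -118.4]
force: [-0.7, 0.7, -1.9]
opening: 0.044
```

Emit:
{"method": "jog_arm", "body": {
  "commands": [
    [0, 0, -15, 0],
    [0, 0, -15, 0],
    [0, 0, -12, 0],
    [0, 0, -8, 0],
    [0, 0, -5, 0],
    [0, 0, 0, 0],
    [0, 0, 0, 0],
    [0, 0, 0, 0],
    [0, 0, 0, 0],
    [0, 0, 0, 0]
  ]
}}

```text
clock: 30.8
tool_pos: [0.6214, -0.2479, 0.0404]
orientation: [-179.9, 0.0, -118.4]
force: [-0.5, -0.4, -0.8]
opening: 0.0441
```

Emit:
{"method": "jog_arm", "body": {
  "commands": [
    [0, 0, -8, 0],
    [0, 0, -6, 0],
    [0, 0, -4, 0],
    [0, 0, -2, 0],
    [0, 0, -1, 0],
    [0, 0, -1, 0],
    [0, 0, 0, 0],
    [0, 0, 0, 0],
    [0, 0, 0, 0],
    [0, 0, 0, 0]
  ]
}}

```text
clock: 31.63
tool_pos: [0.6211, -0.2479, 0.0178]
orientation: [-180.0, 0.0, -118.4]
force: [-0.4, 0.1, -1.6]
opening: 0.0441
```

Emit:
{"method": "jog_arm", "body": {
  "commands": [
    [0, 0, -1, 0],
    [0, 0, 0, 0],
    [0, 0, 0, 0],
    [0, 0, 0, 0],
    [0, 0, 0, 0],
    [0, 0, 0, 0],
    [0, 0, 0, 0],
    [0, 0, 0, 0],
    [0, 0, 0, 0],
    [0, 0, 0, 0]
  ]
}}

```text
clock: 32.47
tool_pos: [0.6212, -0.2479, 0.017]
orientation: [-180.0, 0.0, -118.4]
force: [-0.8, 0.8, 5.1]
opening: 0.0439
```

Emit:
{"method": "jog_arm", "body": {
  "commands": [
    [0, 0, 0, 0],
    [0, 0, 0, 0],
    [0, 0, 0, 0],
    [0, 0, 0, 0],
    [0, 0, 0, 0],
    [0, 0, 0, 0],
    [0, 0, 10, 0],
    [0, 0, 20, 0],
    [0, 0, 30, 0],
    [0, 0, 30, 0]
  ],
  "fingers": 66
}}

```text
clock: 33.3
tool_pos: [0.6203, -0.2478, 0.1075]
orientation: [179.9, -0.0, -118.4]
force: [0.6, 0.4, 0.1]
opening: 0.0663
```

Emit:
{"method": "jog_arm", "body": {
  "commands": [
    [0, 0, 30, 0],
    [-25, -10, 10, 0],
    [-30, -15, 0, 0],
    [-30, -15, 0, 0],
    [-30, -15, 0, 0],
    [-25, -10, 0, 0],
    [-15, -5, 0, 0],
    [0, 0, 0, 0],
    [0, 0, 0, 0],
    [0, 0, 0, 0]
  ]
}}

```text
clock: 34.13
tool_pos: [0.4668, -0.3179, 0.1472]
orientation: [-179.9, 0.0, -118.4]
force: [0.7, 0.6, 0.4]
opening: 0.066
```

```bash
python3 - <<'E'
from h import *
import pickle
o=get_obs();print(o["tool_pos"],o["orientation"],o["force"],o["opening"])
s=snapshot("side"); save(s,"s14.png",(210,180,370,320),4)
s=snapshot("top"); save(s,"t14.png",(290,130,450,270),4)
E
```

```text
[ 0.46680087 -0.31788747  0.14719233] [-1.79928256e+02  8.13017346e-03 -1.18351669e+02] [0.70749292 0.63950476 0.44933757] 0.06598805477278034
```

View pics/s14.png

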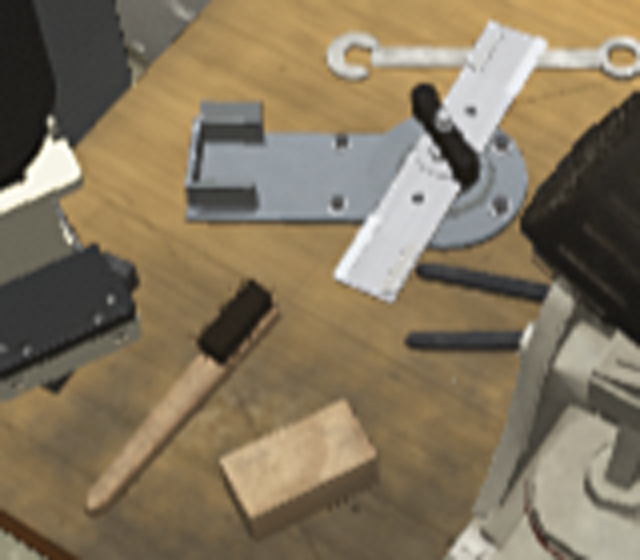

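View pics/t14.png

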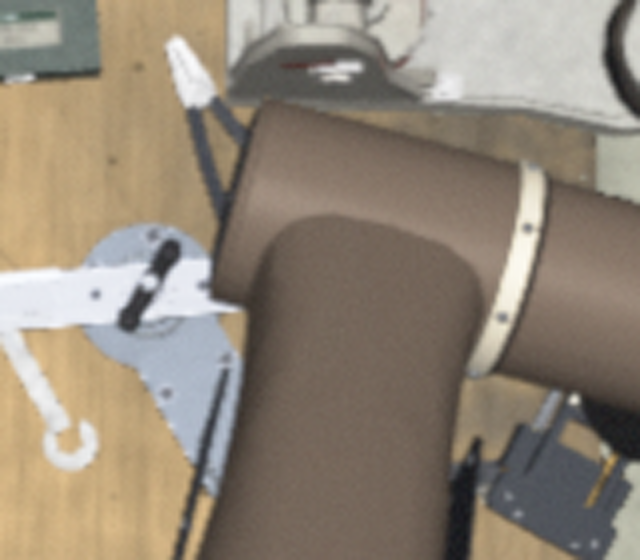

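Side picture: the block lies flat at about (300,468), in practically its starting spot. The bystanders are in place, and the gripper is clear of everything. The top view shows the nut bar about 126° from the blade, which is home.

```bash
python3 - <<'E'
from plant import close_job
print(close_job())
E
```

```text
the job is handed in; nothing more can be done
None
```

The wing nut is tight, and the oak block is back on the bench where it started. The job was handed in at about 34 s of the 72 s allowed.

1. **Clearing the bracket:** I gripped the nut and turned it anticlockwise to swing the blade to about 56°, clear of the chock bracket.
2. **Chocking the blade:** I laid the oak block flat in the bracket. The side picture put it about 5 mm towards the spindle from my estimate of the seat.
3. **Tightening:** I turned the nut clockwise. The blade came to rest against the block, the nut turned at about 0.3 N m, and then the torque rose to about 1.0 N m at the hard stop.
4. **Returning the block:** I swung the blade off the block, took the block out and set it back at its original grip position.

**Last checks**
- **Nut:** it measured about 126° (2.2 rad) from the blade in the picture taken before the block came out. It looked unchanged in the last pictures.
- **Block:** it was flat on the bench. I released it within about 2 mm of its original grip position, and I estimate it lies within about 5 mm of where it started.
- **Blade:** it looked at rest; I had no direct speed reading.
- **Bystanders:** none looked moved, but I judged this by eye. Some were outside or partly hidden in the final pictures.
- **Gripper:** it was clear of everything, with almost no force on the tool.

Two readings disagreed slightly. Block positions from the two cameras differed by about 3 mm. The block also turned by about 2–3° in the bracket under the blade's load but stayed seated.

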